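# Set a spectacle front under the drill and draw the suction clamp

## Robot

A 7-joint arm with a two-finger parallel gripper is mounted at the origin on the work surface. World frame = base frame: x ahead of the robot, y to its left, z up, the work surface at z = 0. Lengths are in m, angles in rad, forces in N, time in s.
With the tool pointing down it reaches from about 0.425 to 0.925 m from the base axis. Payload 6.8 kg.
Tool frame: the origin (TCP) lies on the centre line of the jaws, within the pads' length; the fingertips stand 19 mm ahead of it and the grasp point (between the pads) is the TCP; z points along the fingers, y is the line along which they close (so a half turn about z gives the same grasp; the last joint's range is limited). The gripper opens to 85 mm and grips with 20 to 120 N. Pads are 22 mm wide; open, the fingers measure 114 mm over their backs; the gripper's body (76 mm by 85 mm) begins 54 mm behind the grasp point. The pads swing forward as they close: fully open they stand 13 mm farther back than shut.
Start: joints at [-0.108, 0.477, 0.022, 1.555, -0.011, 1.109, -0.083], TCP at [0.675, 0, 0.25] pointing down, gripper open.
Joint ranges: [-2.96, 2.96], [-0.34, 2.1], [-1.41, 1.46], [0.24, 2.44], [-1.37, 4.51], [0.17, 1.92], [-2.96, 2.96]. Speed limits (rad/s): [2.39, 2.39, 3.14, 3.14, 3.14, 3.14, 3.14].

## Interface

Orientations are given as a rotation vector (axis times angle).
In Python, from bench import r gives the robot as it stands. The module is installed in compiled form; this text tells all that it offers.
- The arm moves only by the tool arm_command, never from a script. Its argument "rows" is a list of rows, each an object of numbers: "fingers": the opening, from -1 (shut) to 1 (fully open); "x", "y", "z": the shift along the tool's x, y, z in m; "ax", "ay", "az": the turn, a rotation vector about the tool's x, y, z in degrees. In form: [{"fingers": .., "x": .., "y": .., "z": .., "ax": .., "ay": .., "az": ..}, ...]. A call has 1 to 10 rows; each row shifts and turns the commanded pose from where the row before left it, along the tool's axes as they then stand; what a row does not reach is not made up. A row lasts 1/12 s, in which the tool goes at most 41.7 mm and 7.16 degrees, less where a joint would pass 70% of its speed; a pose out of reach is approached as far as the arm can. A call is refused whole if a number of a shift passes 0.0417 or a number of a turn 7.16, either way. A call with a gripper value outside its range is refused whole. The fingers move at their own pace and stop on an object; "grip_force" is the grip in N (left out, the last holds). Time passes only in rows, so rows that do not move let the fingers close. It gives the time, the measured TCP pose, the force, the opening and the grip force at its end, in the units of the state.
- r.get_obs(): the state, without advancing time (a new reading comes with each control period).
- r.grab_frame(name): name is "scene" or "side" or "wrist"; returns a dict with "frame" (400x640x3 uint8, red, green, blue), "depth" (400x640 float32, m along the optical axis (not along the pixel's ray), 0 where there is no reading), "K" (3x3 intrinsics, pixels), "world_from_camera" (4x4, takes a point from camera to world coordinates). Camera axes: x right, y down, z forward; pixel columns grow to the right and rows downward; lengths in m; the calibration is good to about 2 mm. A picture is of the moment at which its call begins.
- r.hand_in(): hands the job in; it is judged then, once.
The state is a dict: "clock": time; "joints": joint angles; "qvel": joint speeds; "tau": joint torques, N m; "tcp_pos": TCP position; "orientation": TCP orientation; "contact_force": force on the tool from outside, world axes, zero at the start; "moment": the same for the moment, N m; "grip_width": finger opening in m; "gripper_force": force on a finger pad.
Only numpy, scipy, OpenCV 4.12 (cv2) and the standard library are available. Lean on these libraries where they do the work, as an engineer would, in place of code of your own. Each camera call takes 0.05 s, during which the arm holds its last target. There are 200 camera calls.

## Task

The spectacle front on the sliding carriage is to be drilled at its yellow dot: slide the carriage by its black knob until the dot sits right under the tip of the drill bit. Then, to hold the front down, draw the suction pump's rod straight up out of its cylinder, without forcing it sideways, until the green ring stands clear of the cylinder's mouth and the red ring is still inside, and finish while holding it there: it sinks back if let go. Keep off the drill stand and leave the other things on the bench alone.

Things in the scene. Friction and masses are not known exactly. Their poses are not given: they have to be found in the camera images.
- rig: The drilling rig's grey base plate with two steel guides, 140 (x) x 340 (y) x 12 mm, guides up to 24 mm high; fixed. Origin under its centre at bench level; the carriage slides along its +y axis.
- carriage (a joint): Travel of the carriage along the rig's +y, 0 to 0.11 m, 0 at the -y end. It starts on the -y side of the drill; the dot reaches the tip at 0.05 to 0.09 m. About 3 N slides it and it stays where left. An aluminium plate 92 (x) x 205 (y) mm, top 28 mm above the bench, with a purple spectacle front (6 mm thick, 144 mm along y) fixed on it and a knob near its -y end.
- dot (a point): Centre of the yellow dot (10 mm across) on the spectacle front's +y end, on the front's top face, 34 mm above the bench, on the line that passes under the drill tip.
- knob_top (a point): Centre of the top face of the carriage's upright black knob: a cylinder 24 mm across and 39 mm tall on a thinner 18 mm neck, top 83 mm above the bench (55 mm above the carriage plate). It lies 174 mm from the dot, on the rig's -y side.
- drill_tip (a point): Tip of the 3 mm drill bit, pointing straight down, 45 mm above the bench (11 mm above the spectacle front). Fixed; it hangs from a black handpiece 36 mm across and 260 mm high on a blue arm.
- stand: The fixed drill stand: origin under its steel column (20 mm across, 247 mm tall) at bench level; the drill hangs 100 mm from the column towards the stand's -x and 70 mm towards its -y, on a blue arm 193 to 217 mm above the bench.
- pump: The suction pump's fixed square aluminium cylinder, 44 x 44 x 100 mm, origin under its centre at bench level, z up. The bore runs down its middle, 17.5 mm wide, 75 mm deep (its floor is 25 mm above the origin).
- mouth (a point): Centre of the bore's mouth, in the pump's top face, 100 mm above the bench.
- rod: The pump's loose steel rod, 16 mm across, 0.15 to 0.31 kg, upright in the bore with its foot on the bore's floor at the start. Origin at the centre of its foot, z along the rod. The black grip, a cylinder 22 mm across, runs from 85 to 125 mm above the foot (10 to 50 mm above the mouth at the start). Only weight and rubbing resist; pulled off line it binds against the bore.
- green_ring (a point): Centre of the green ring on the rod's shaft, which spans 41 to 47 mm above the rod's foot; a red ring spans 23 to 29 mm. Both are inside the bore at the start. Drawn up 34 mm the green ring is just clear of the mouth, beyond 46 mm the red ring begins to show; 40 mm is midway.
- rod_top (a point): Centre of the top face of the rod's black grip, 125 mm above the rod's foot.
- spare_front: A loose light-purple spectacle front lying flat, 144 x 58 x 6 mm, origin under the middle. To be left alone.
- file: A loose flat file with a wooden handle, 240 mm long, 24 mm high, origin under its ferrule. To be left alone.
- polish: A loose jar of polish with a white cap, 52 mm across, 65 mm tall, origin under its centre. To be left alone.
Not all that is in view belongs to the job. There is more than one size of the rod; the one meant has the size given above. There is more than one size of the pump; the job needs the largest.

How it is judged:
By the outcome, as a careful person would: the job done as asked, in the order asked, and still so for the second after the job is handed in, while the arm keeps its last pose, push and grip.
It also fails if it takes over 50 s, if anything falls off the work surface, if the arm or the gripper's body presses on something with over 40 N, if the wrist force passes 120 N, or if a joint passes its speed limit or range.

## Working session

There is one attempt and no reset: what is moved stays moved. The work goes in short steps, Python scripts to look and compute and a tool call to move; the robot and the scene stay as the last step left them, time stands still between calls to the robot, and variables do not carry over. Pictures are saved under pics/ and viewed, at most 10 in all, crops included, and the job is handed in when it is done.

Besides the shell and the picture viewer there is one more tool, called after "Call:" as name([rows], argument=value, ...), one row to a line, values as JSON. arm_command: Moves the arm, as the interface text tells. Its arguments: {"type":"object","properties":{"rows":{"type":"array"},"grip_force":{"type":"number"}},"required":["rows"]}

```bash
mkdir -p pics; cat > h.py <<'E'
import numpy as np, cv2
from bench import r
def grab(n,f):
    d=r.grab_frame(n); cv2.imwrite(f'pics/{f}.png',d['frame'][:,:,::-1]); np.savez(f'pics/{f}.npz',**d); return d
def load(f): return np.load(f'pics/{f}.npz')
def pt(d,u,v,z=None):
    K=d['K'];T=d['world_from_camera']
    ray=np.array([(u-K[0,2])/K[0,0],(v-K[1,2])/K[1,1],1])
    if z is None:
        return T[:3,:3]@(ray*d['depth'][int(round(v)),int(round(u))])+T[:3,3]
    w=T[:3,:3]@ray; return T[:3,3]+w*(z-T[2,3])/w[2]
def crop(f,x0,y0,x1,y1,s,o):
    i=cv2.imread(f'pics/{f}.png')[y0:y1,x0:x1]; cv2.imwrite(f'pics/{o}.png',cv2.resize(i,None,fx=s,fy=s,interpolation=cv2.INTER_CUBIC))
E
python3 - <<'E'
from h import *
a=grab('scene','s0');b=grab('side','d0');grab('wrist','w0')
o=r.get_obs();print(o)
for d in(a,b):print(d['world_from_camera'].round(3).tolist(),d['K'].tolist())
E
```

```text
{'clock': 0.15, 'joints': array([-0.10808791,  0.4776109 ,  0.0223349 ,  1.55616796, -0.01149721,
        1.10930691, -0.08312593]), 'qvel': array([ 0.00052866, -0.00277485, -0.0013253 , -0.00402127,  0.00132911,
        0.00073749, -0.00012811]), 'tau': array([ 1.55385478e-03, -5.96924365e+01,  1.60940632e+00, -2.81490952e+01,
        1.26662746e-02,  6.56643446e-03,  5.58682734e-05]), 'tcp_pos': array([ 6.74593104e-01, -3.59788715e-06,  2.49572177e-01]), 'orientation': array([-2.22081483e+00, -2.22079716e+00,  1.61430060e-03]), 'contact_force': array([0.12959024, 0.48400714, 0.35081732]), 'moment': array([-0.01014403,  0.02518128,  0.01986409]), 'gripper_force': 0.0, 'grip_width': 0.08505474090347312}
[[0.894, 0.219, -0.39, 0.996], [0.447, -0.477, 0.757, -0.767], [-0.021, -0.851, -0.525, 0.732], [0.0, 0.0, 0.0, 1.0]] [[476.152873148709, 0.0, 317.5134669135741], [0.0, 476.152873148709, 201.12944309879992], [0.0, 0.0, 1.0]]
[[-0.986, -0.11, 0.127, 0.419], [-0.166, 0.547, -0.821, 0.956], [0.021, -0.83, -0.557, 0.706], [0.0, 0.0, 0.0, 1.0]] [[467.33077606916464, 0.0, 324.6768553516525], [0.0, 467.33077606916464, 198.178207517644], [0.0, 0.0, 1.0]]
```

View pics/s0.png

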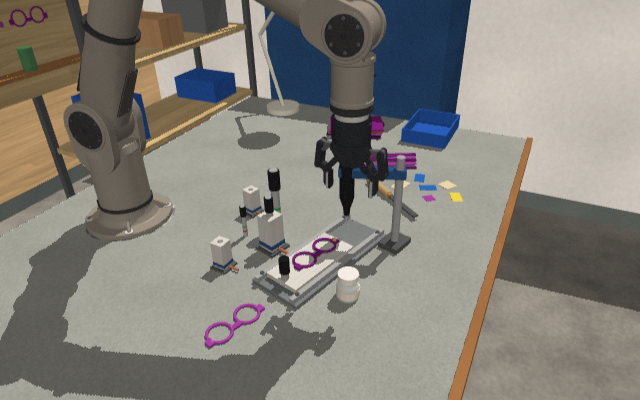

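View pics/d0.png

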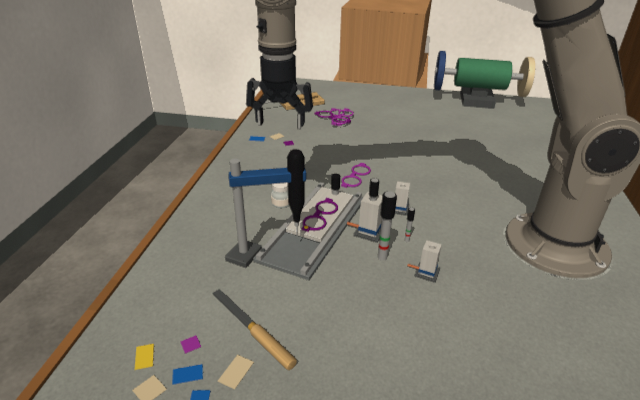

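The scene view shows three pumps at (270,232), (221,252) and (251,200). There are three black-gripped rods: (268,205) in the big pump, (274,180) standing free and thicker or taller, and (243,215) small. The big pump at (270,232) holds the rod and fits the description. The knob is at (284,265). I'll confirm with enlarged crops.

```bash
python3 - <<'E'
from h import *
crop('s0',200,150,400,300,4,'c1'); crop('d0',220,140,450,290,3.4,'c2')
E
```

```text
(no output)
```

View pics/c1.png

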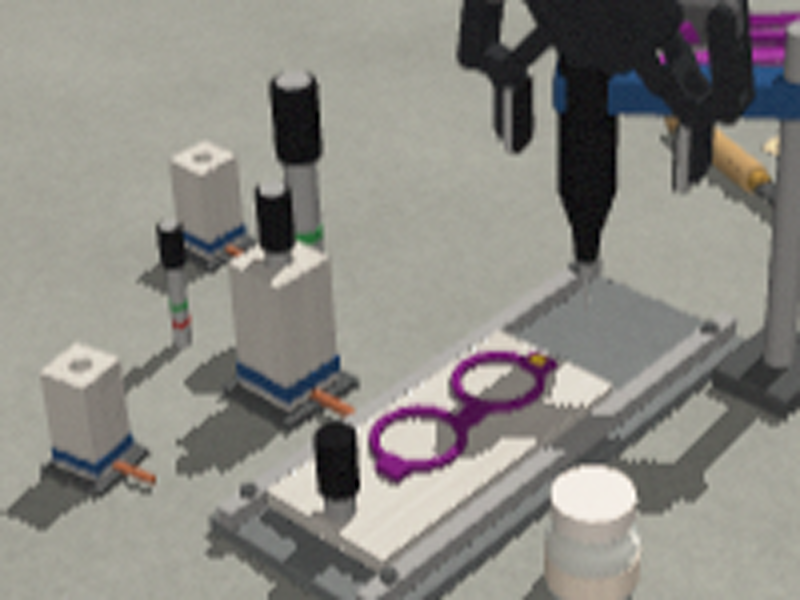

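View pics/c2.png

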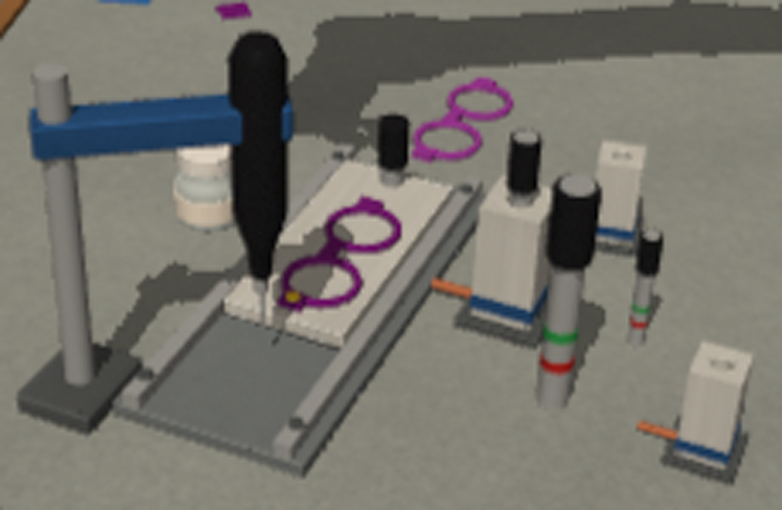

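The crops confirm it: the large pump's rod has its grip at scene (268,197) and side (374,180), the knob top is at scene (284,257), and the dot is at (335,240).

```bash
python3 - <<'E'
from h import *
s=load('s0');d=load('d0')
C1=lambda u,v:(200+u/4-.4,150+v/4-.4); C2=lambda u,v:(220+u/3.4-.35,140+v/3.4-.35)
P={'knob':((335,430),(394,120),.083),'dot':((540,359),(293,298),.034),'tip':((586,274),(266,322),.045),'rodtop':((274,188),(525,136),.15),'jar':((594,492),(204,155),.065),'tall':((294,80),(578,184),None),'ring_corner':((372,562),(305,470),0.012)}
R={}
for k,(a,b,z) in P.items():
    if z is None: print(k,pt(s,*C1(*a)),pt(d,*C2(*b)));continue
    p,q=pt(s,*C1(*a),z),pt(d,*C2(*b),z); R[k]=(p+q)/2; print(k,p.round(4),q.round(4))
k=R['knob'][:2];
for n in('dot','tip'):
    v=R[n][:2]-k; print(n,np.linalg.norm(v),np.degrees(np.arctan2(v[1],v[0])))
# depth-based points: knob top, rod top, drill shaft centre (handpiece)
for n,im,c in(('s',s,C1),('d',d,C2)):
    T=im['world_from_camera'];K=im['K'];D=im['depth'];v,u=np.mgrid[:400,:640]
    pc=np.stack([(u-K[0,2])/K[0,0]*D,(v-K[1,2])/K[1,1]*D,D],-1)@T[:3,:3].T+T[:3,3]
    for nm,z0 in(('knob',.083),('rodtop',.15)):
        m=(abs(pc[...,2]-z0)<.003)&(np.hypot(*(pc[...,:2]-R[nm][:2]).transpose(2,0,1))<.02)&(D>0)
        print(n,nm,m.sum(),pc[m].mean(0).round(4))
    # pump top
    m=(abs(pc[...,2]-.1)<.003)&(np.hypot(*(pc[...,:2]-R['rodtop'][:2]).transpose(2,0,1))<.035)
    q=pc[m][:,:2].astype(np.float32);print('pump',len(q),cv2.minAreaRect(q*1000))
E
```

```text
knob [ 0.55   -0.0715  0.083 ] [ 0.551  -0.0728  0.083 ]
dot [0.596  0.0956 0.034 ] [0.5948 0.097  0.034 ]
tip [0.5904 0.1788 0.045 ] [0.6044 0.1404 0.045 ]
rodtop [0.4477 0.0409 0.15  ] [0.4476 0.0408 0.15  ]
jar [ 0.6903 -0.0395  0.065 ] [ 0.6875 -0.0233  0.065 ]
tall [0.41038111 0.1286093  0.17194004] [0.40993329 0.12978597 0.17383414]
ring_corner [ 0.5785 -0.0883  0.012 ] [0.5581 0.2401 0.012 ]
dot 0.1743529055524923 75.07736278496195
tip 0.23643556773071697 78.56694198468807
s knob 49 [ 0.5512 -0.0739  0.0815]
s rodtop 31 [0.4475 0.0386 0.1486]
pump 117 ((446.3255920410156, 38.6650390625), (44.35167694091797, 46.433895111083984), 74.0826644897461)
d knob 34 [ 0.5514 -0.0695  0.0819]
d rodtop 39 [0.4469 0.0451 0.1492]
pump 161 ((447.81475830078125, 43.58458709716797), (44.90373992919922, 44.70064163208008), 75.76248168945312)
```

```bash
python3 - <<'E'
from h import *
ims=[]
for f,(x,y) in(('s0',(325,195)),('d0',(275,205))):
    i=cv2.imread(f'pics/{f}.png')[y:y+50,x:x+40]; ims.append(cv2.resize(i,None,fx=10,fy=10,interpolation=cv2.INTER_NEAREST))
cv2.imwrite('pics/c3.png',np.hstack(ims))
E
```

```text
(no output)
```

View pics/c3.png

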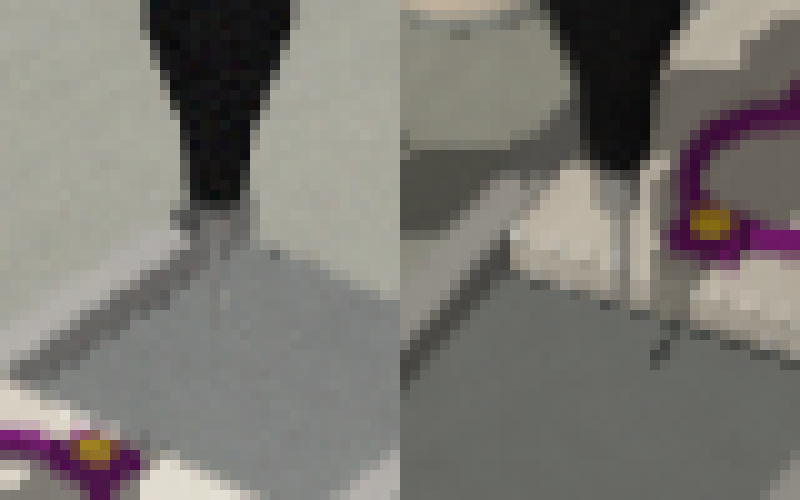

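The tip is at about scene (346,227.5) and side (297,234.5). The dot is at scene (334.2,240) and side (305.8,226.7).

```bash
python3 - <<'E'
from h import *
s=load('s0');d=load('d0')
print(pt(s,346,227.5,.045),pt(d,297,234.5,.045))
a,b=pt(s,334.2,240,.034),pt(d,305.8,226.7,.034);print(a,b)
dot=(a+b)/2;k=np.array([.5508,-.0721]);
u=np.array([np.cos(np.radians(75)),np.sin(np.radians(75))])
for im,(x,y) in((s,(346,227.5)),(d,(297,234.5))):
    p=pt(im,x,y,.045); c=im['world_from_camera'][:2,3]; w=p[:2]-c
    # intersect dot+u*t with vertical plane
    t=np.linalg.solve(np.stack([u,-w],1),p[:2]-dot[:2])[0]; print('t',t, 'along',(p[:2]-dot[:2])@u,'lat',np.cross(u,p[:2]-dot[:2]))
E
```

```text
[0.60719936 0.13967686 0.045     ] [0.60622106 0.14125949 0.045     ]
[0.59621244 0.09272155 0.034     ] [0.59533358 0.0947753  0.034     ]
t 0.046241142076992564 along 0.04732081737007869 lat 0.0008501490125689022
t 0.044438527432512274 along 0.04859631715122086 lat 0.0022047320341393936<stdin>:10: DeprecationWarning: Arrays of 2-dimensional vectors are deprecated. Use arrays of 3-dimensional vectors instead. (deprecated in NumPy 2.0)
```

Call:
arm_command([
  {"fingers":1,"x":-0.012,"y":-0.0207},
  {"x":-0.012,"y":-0.0207,"fingers":1},
  {"x":-0.012,"y":-0.0207,"fingers":1},
  {"x":-0.012,"y":-0.0207,"fingers":1},
  {"x":-0.012,"y":-0.0207,"fingers":1},
  {"x":-0.012,"y":-0.0207,"fingers":1},
  {"az":5,"z":0.03,"fingers":1},
  {"az":5,"z":0.03,"fingers":1},
  {"az":5,"z":0.03,"fingers":1},
  {"fingers":1},
], grip_force=40)

```text
validation failed for argument at $.ro...
```

Call:
arm_command([
  {"fingers":1,"x":-0.012,"y":-0.0207,"z":0,"ax":0,"ay":0,"az":0},
  {"fingers":1,"x":-0.012,"y":-0.0207,"z":0,"ax":0,"ay":0,"az":0},
  {"fingers":1,"x":-0.012,"y":-0.0207,"z":0,"ax":0,"ay":0,"az":0},
  {"fingers":1,"x":-0.012,"y":-0.0207,"z":0,"ax":0,"ay":0,"az":0},
  {"fingers":1,"x":-0.012,"y":-0.0207,"z":0,"ax":0,"ay":0,"az":0},
  {"fingers":1,"x":-0.012,"y":-0.0207,"z":0,"ax":0,"ay":0,"az":0},
  {"fingers":1,"x":0,"y":0,"z":0.03,"ax":0,"ay":0,"az":5},
  {"fingers":1,"x":0,"y":0,"z":0.03,"ax":0,"ay":0,"az":5},
  {"fingers":1,"x":0,"y":0,"z":0.03,"ax":0,"ay":0,"az":5},
  {"fingers":1,"x":0,"y":0,"z":0,"ax":0,"ay":0,"az":0},
], grip_force=40)

```text
clock: 0.98
tcp_pos: [0.5468, -0.0717, 0.1552]
orientation: [-2.49, -1.905, 0.012]
contact_force: [-1.0, 0.3, -0.4]
grip_width: 0.0856
gripper_force: 0.0
```

```bash
cat >> h.py <<'E'
from scipy.spatial.transform import Rotation as Ro
def go(x,y,z=None):
    o=r.get_obs();p=o['tcp_pos'];M=Ro.from_rotvec(o['orientation']).as_matrix()
    t=np.array([x,y,p[2] if z is None else z])
    print('tcp',p.round(4),'axes x',M[:,0].round(3),'y',M[:,1].round(3),'z',M[:,2].round(4),'F',o['contact_force'].round(1),'\n tool shift mm',(M.T@(t-p)*1000).round(1))
E
python3 - <<'E'
from h import *
grab('wrist','w1'); go(.5508,-.0721,.066)
E
```

```text
tcp [ 0.5484 -0.0718  0.1579] axes x [ 0.257  0.966 -0.002] y [ 0.966 -0.257 -0.006] z [-0.0066 -0.     -1.    ] F [0.2 0.2 0.8] 
 tool shift mm [ 0.4  3.  91.9]
```

View pics/w1.png

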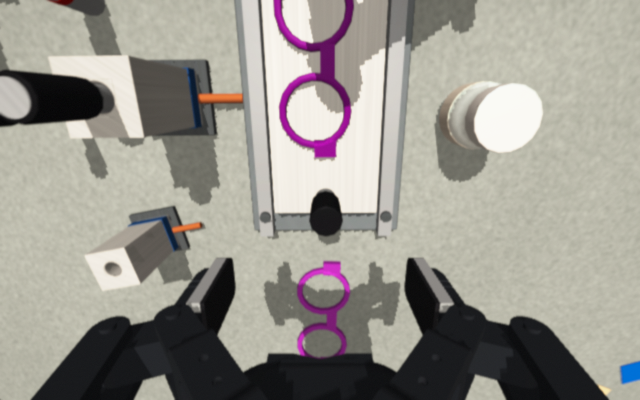

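Call:
arm_command([
  {"fingers":1,"x":0,"y":0,"z":0.024,"ax":0,"ay":0,"az":0},
  {"fingers":1,"x":0,"y":0,"z":0.024,"ax":0,"ay":0,"az":0},
  {"fingers":1,"x":0,"y":0,"z":0.023,"ax":0,"ay":0,"az":0},
  {"fingers":1,"x":0,"y":0,"z":0.023,"ax":0,"ay":0,"az":0},
  {"fingers":1,"x":0,"y":0,"z":0,"ax":0,"ay":0,"az":0},
  {"fingers":1,"x":0,"y":0,"z":0,"ax":0,"ay":0,"az":0},
])

```text
clock: 1.53
tcp_pos: [0.5513, -0.072, 0.0672]
orientation: [-2.49, -1.915, 0.0]
contact_force: [0.5, 0.5, 0.5]
grip_width: 0.0853
gripper_force: 0.0
```

```bash
python3 - <<'E'
from h import *
go(.5508,-.0721,.065)
E
```

```text
tcp [ 0.5513 -0.072   0.0672] axes x [0.257 0.966 0.   ] y [ 0.966 -0.257 -0.   ] z [-2.e-04  1.e-04 -1.e+00] F [0.5 0.5 0.5] 
 tool shift mm [-0.3 -0.5  2.2]
```

Close, easing the pads.

Call:
arm_command([
  {"fingers":-1,"x":0,"y":0,"z":0,"ax":0,"ay":0,"az":0},
  {"fingers":-1,"x":0,"y":0,"z":0,"ax":0,"ay":0,"az":0},
  {"fingers":-1,"x":0,"y":0,"z":0,"ax":0,"ay":0,"az":0},
  {"fingers":-1,"x":0,"y":0,"z":0,"ax":0,"ay":0,"az":0},
  {"fingers":-1,"x":0,"y":0,"z":0,"ax":0,"ay":0,"az":0},
  {"fingers":-1,"x":0,"y":0,"z":0,"ax":0,"ay":0,"az":0},
  {"fingers":-1,"x":0,"y":0,"z":0,"ax":0,"ay":0,"az":0},
  {"fingers":-1,"x":0,"y":0,"z":0,"ax":0,"ay":0,"az":0},
  {"fingers":-1,"x":0,"y":0,"z":0,"ax":0,"ay":0,"az":0},
  {"fingers":-1,"x":0,"y":0,"z":0,"ax":0,"ay":0,"az":0},
], grip_force=30)

```text
clock: 2.37
tcp_pos: [0.5505, -0.0718, 0.0672]
orientation: [-2.492, -1.912, 0.0]
contact_force: [-3.9, 1.1, 8.2]
grip_width: 0.0237
gripper_force: 29.2
```

Call:
arm_command([
  {"fingers":-1,"x":0.005,"y":0,"z":0,"ax":0,"ay":0,"az":0},
  {"fingers":-1,"x":0.006,"y":0,"z":0,"ax":0,"ay":0,"az":0},
  {"fingers":-1,"x":0.006,"y":0,"z":0,"ax":0,"ay":0,"az":0},
  {"fingers":-1,"x":0.006,"y":0,"z":0,"ax":0,"ay":0,"az":0},
  {"fingers":-1,"x":0.006,"y":0,"z":0,"ax":0,"ay":0,"az":0},
  {"fingers":-1,"x":0.006,"y":0,"z":0,"ax":0,"ay":0,"az":0},
  {"fingers":-1,"x":0.005,"y":0,"z":0,"ax":0,"ay":0,"az":0},
  {"fingers":-1,"x":0.004,"y":0,"z":0,"ax":0,"ay":0,"az":0},
  {"fingers":-1,"x":0,"y":0,"z":0,"ax":0,"ay":0,"az":0},
  {"fingers":-1,"x":0,"y":0,"z":0,"ax":0,"ay":0,"az":0},
])

```text
clock: 3.2
tcp_pos: [0.5618, -0.0288, 0.0672]
orientation: [-2.491, -1.913, 0.0]
contact_force: [-3.6, 0.9, 9.7]
grip_width: 0.0232
gripper_force: 29.4
```

```bash
python3 - <<'E'
from h import *
grab('scene','s2');grab('side','d2');go(.5508,-.0721,.065)
ims=[]
for f,(x,y) in(('s2',(325,195)),('d2',(275,205))):
    i=cv2.imread(f'pics/{f}.png')[y:y+50,x:x+40]; ims.append(cv2.resize(i,None,fx=10,fy=10,interpolation=cv2.INTER_NEAREST))
cv2.imwrite('pics/c4.png',np.hstack(ims))
E
```

```text
tcp [ 0.5618 -0.0288  0.0672] axes x [0.258 0.966 0.001] y [ 0.966 -0.258 -0.001] z [-8.e-04  7.e-04 -1.e+00] F [-4.1  1.9  8.9] 
 tool shift mm [-44.6   0.5   2.2]
```

View pics/c4.png

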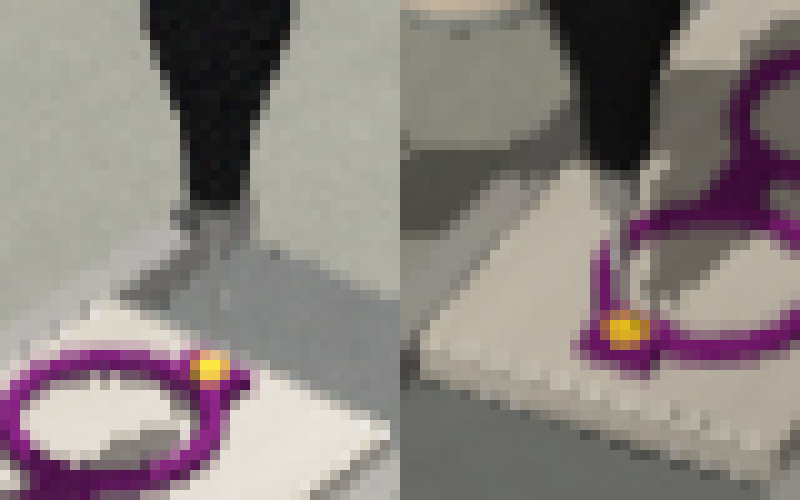

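Now the dot is at scene (345.5,231.4), side (297.2,237.5), nearly below the bit. I'll refine with subpixel profiles.

```bash
python3 - <<'E'
from h import *
u=np.array([.258,.966,0])
for f,n,x0,y0,rows in(('s','scene',325,195,range(224,228)),('d','side',275,205,range(228,235))):
    d=load(f+'2');F=d['frame'].astype(int)
    sub=F[y0:y0+50,x0:x0+40]; w=np.clip(np.minimum(sub[...,0],sub[...,1])-sub[...,2]-40,0,None)
    v,uu=np.mgrid[y0:y0+50,x0:x0+40]; du,dv=(w*uu).sum()/w.sum(),(w*v).sum()/w.sum()
    p=pt(d,du,dv,.034)
    K=d['K'];Ti=np.linalg.inv(d['world_from_camera'])
    def pr(q):
        c=Ti[:3,:3]@q+Ti[:3,3];return (K@c/c[2])[:2].round(2)
    print(n,'dot px',du,dv,p.round(4))
    for t in(-.003,0,.003,.006): print(t,pr(p+u*t+[0,0,.011]),pr(p+u*t+[0,0,.031]))
    a=343 if f=='s' else 292
    for rr in (range(219,230) if f=='s' else range(222,240)): print(rr,F[rr,a:a+9].sum(1)//3, load(f+'0')['frame'][rr,a:a+9].astype(int).sum(1)//3)
E
```

```text
scene dot px 345.51325757575756 231.36363636363637 [0.6067 0.1381 0.034 ]
-0.003 [344.81 228.31] [344.88 221.71]
0 [345.56 227.79] [345.64 221.19]
0.003 [346.3  227.26] [346.39 220.67]
0.006 [347.05 226.74] [347.14 220.16]
219 [155 111 108 121 109 112 125 137 151] [149 106 105 117 102 108 116 134 144]
220 [104 103 106 127 106 127 132 132 131] [ 99  99 102 122 102 124 127 127 125]
221 [103 104 113 127 126 129 131 132 130] [100 100 108 122 120 127 126 125 125]
222 [ 98 116 126 127 128 132 134 131 130] [ 93 107 122 123 121 126 127 125 125]
223 [108 132 129 128 133 131 132 131 132] [102 126 125 120 127 127 128 129 126]
224 [130 130 130 125 144 134 133 132 133] [128 127 128 122 137 128 129 127 127]
225 [131 132 132 126 140 134 132 131 131] [126 128 127 124 134 127 128 128 126]
226 [133 132 132 128 132 132 132 130 133] [125 128 127 122 127 126 127 128 127]
227 [140 130 133 129 131 131 133 132 131] [128 128 128 124 128 126 131 127 127]
228 [183 161 142 133 133 134 135 133 130] [128 127 129 128 128 130 126 127 128]
229 [201 172 148 148 150 133 134 135 133] [127 127 128 126 129 129 132 128 12
[... 963 characters left out ...]
0 136 108 165 175 118] [157 148 154 177 156 123 169 178 121]
232 [175 174 107  74 108 120 167 160 112] [156 156 157 159 139 113 167 177 124]
233 [174 175 107  76 108 122 168 118  98] [140 141 148 155 137 117 152 158 119]
234 [175 175 101  76 105 122 169 138 104] [ 94 103 120 131 124 115 149 154 118]
235 [175 175 101  77  92 115 153 164 114] [104 104 104  76  92 108 128 133 111]
236 [176 169 111  94 116 125 113 135 108] [104 103 103 103 103 105  82  87  98]
237 [175 142  93 108 145 148 119 111 102] [104 104 103 102 102 104 103 104 103]
238 [164 101  76 102 138 141 140 115  90] [105 104 103 103 102 103 104 104 103]
239 [134  84  72  73 110 118 108  85  65] [104 103 104 104 104 103 102 104  94]
```

```bash
python3 - <<'E'
from h import *
u=np.array([.258,.966,0])
for f,dp in(('s',(345.51,231.36)),('d',(297.13,237.49))):
    d=load(f+'2');F=d['frame'].astype(int).sum(2)/3
    p=pt(d,*dp,.034); K=d['K'];Ti=np.linalg.inv(d['world_from_camera'])
    def pr(q):
        c=Ti[:3,:3]@q+Ti[:3,3];return (K@c/c[2])[:2]
    ts=[]
    for z in np.arange(.07,.15,.006):
        a,b=pr(p+[0,0,z-.034]),pr(p+u*.01+[0,0,z-.034]); row=int(round(a[1])); c0=int(a[0])
        # subpixel edges at threshold 55
        l=F[row]; 
        L=c0
        while l[L]<70 and L>c0-25:L-=1
        R=c0
        while l[R]<70 and R<c0+25:R+=1
        le=L+(l[L]-70)/(l[L]-l[L+1]+1e-6); re=R-(l[R]-70)/(l[R]-l[R-1]+1e-6)
        ts.append((row,round(le,1),round(re,1),round(((le+re)/2-a[0])/(b[0]-a[0])*10,1)))
    print(f,ts)
E
```

```text
s [(220, np.float64(343.3), np.float64(329.6), np.float64(-36.8)), (218, np.float64(341.5), np.float64(342.5), np.float64(-14.8)), (215, np.float64(343.9), np.float64(348.1), np.float64(1.2)), (213, np.float64(343.4), np.float64(349.0), np.float64(1.9)), (211, np.float64(343.3), np.float64(349.3), np.float64(2.2)), (209, np.float64(342.9), np.float64(349.4), np.float64(1.5)), (207, np.float64(342.7), np.float64(349.7), np.float64(1.5)), (205, np.float64(341.9), np.float64(350.6), np.float64(1.6)), (203, np.float64(341.5), np.float64(351.3), np.float64(2.1)), (201, np.float64(340.5), np.float64(352.3), np.float64(2.0)), (199, np.float64(339.9), np.float64(352.7), np.float64(1.6)), (197, np.float64(339.3), np.float64(353.4), np.float64(1.6)), (195, np.float64(339.3), np.float64(353.5), np.float64(1.7)), (193, np.float64(339.3), np.float64(353.5), np.float64(1.6))]
d [(225, np.float64(301.9), np.float64(303.5), np.float64(-27.9)), (223, np.float64(298.5), np.float64(253.3), np.float64(101.5)), (221, np.float64(294.0), np.float64(298.6), np.float64(2.8)), (218, np.float64(292.2), np.float64(299.7), np.float64(4.1)), (216, np.float64(291.9), np.float64(300.1), np.float64(3.8)), (214, np.float64(292.1), np.float64(300.4), np.float64(2.4)), (212, np.float64(291.8), np.float64(300.6), np.float64(2.8)), (210, np.float64(291.0), np.float64(301.2), np.float64(2.9)), (207, np.float64(289.7), np.float64(302.6), np.float64(2.4)), (205, np.float64(288.7), np.float64(303.1), np.float64(3.6)), (203, np.float64(288.4), np.float64(303.7), np.float64(2.8)), (201, np.float64(287.9), np.float64(304.0), np.float64(2.9)), (198, np.float64(288.1), np.float64(304.1), np.float64(2.1)), (196, np.float64(287.9), np.float64(304.1), np.float64(2.3))]
```

Call:
arm_command([
  {"fingers":-1,"x":0.0023,"y":0,"z":0,"ax":0,"ay":0,"az":0},
  {"fingers":-1,"x":0,"y":0,"z":0,"ax":0,"ay":0,"az":0},
  {"fingers":-1,"x":0,"y":0,"z":0,"ax":0,"ay":0,"az":0},
])

```text
clock: 3.55
tcp_pos: [0.5622, -0.0273, 0.0671]
orientation: [-2.492, -1.912, 0.001]
contact_force: [-4.1, -0.2, 10.3]
grip_width: 0.0233
gripper_force: 29.4
```

```bash
cat > chk.py <<'E'
from h import *
import sys
u=np.array([.258,.966,0])
for f,n,x0,y0 in(('s','scene',325,195),('d','side',275,205)):
    d=grab(n,f+sys.argv[1]);F=d['frame'].astype(int)
    sub=F[y0:y0+50,x0:x0+40]; w=np.clip(np.minimum(sub[...,0],sub[...,1])-sub[...,2]-40,0,None)
    v,uu=np.mgrid[y0:y0+50,x0:x0+40]; p=pt(d,(w*uu).sum()/w.sum(),(w*v).sum()/w.sum(),.034)
    K=d['K'];Ti=np.linalg.inv(d['world_from_camera']);G=F.sum(2)/3
    def pr(q):
        c=Ti[:3,:3]@q+Ti[:3,3];return (K@c/c[2])[:2]
    ts=[]
    for z in np.arange(.095,.15,.005):
        a,b=pr(p+[0,0,z-.034]),pr(p+u*.01+[0,0,z-.034]);l=G[int(round(a[1]))];L=R=int(a[0])
        while l[L]<70:L-=1
        while l[R]<70:R+=1
        ts.append(((L+(l[L]-70)/(l[L]-l[L+1])+R-(l[R]-70)/(l[R]-l[R-1]))/2-a[0])/(b[0]-a[0])*10 if 0 else 0) if False else ts.append(((L+(l[L]-70)/(l[L]-l[L+1])+R-(l[R]-70)/(l[R]-l[R-1]))/2-a[0])/(b[0]-a[0])*10)
    print(n,p.round(4),np.median(ts))
go(.4475,.041,.133)
E
sed -i 's/ts.append(.* if 0 else 0) if False else /ts_=0;/;s/ts_=0;//' chk.py; python3 chk.py 3
```

```text
scene [0.6069 0.1392 0.034 ] 0.6875090195372237
side [0.6073 0.1396 0.034 ] 0.7701658203139554
tcp [ 0.5622 -0.0273  0.0671] axes x [ 0.259  0.966 -0.   ] y [ 0.966 -0.259 -0.001] z [-1.2e-03  1.0e-04 -1.0e+00] F [-5.2 -0.   8.1] 
 tool shift mm [  36.2 -128.5  -65.7]
```

Call:
arm_command([
  {"fingers":-1,"x":0.0008,"y":0,"z":0,"ax":0,"ay":0,"az":0},
  {"fingers":-1,"x":0,"y":0,"z":0,"ax":0,"ay":0,"az":0},
  {"fingers":-1,"x":0,"y":0,"z":0,"ax":0,"ay":0,"az":0},
  {"fingers":1,"x":0,"y":0,"z":0,"ax":0,"ay":0,"az":0},
  {"fingers":1,"x":0,"y":0,"z":0,"ax":0,"ay":0,"az":0},
  {"fingers":1,"x":0,"y":0,"z":0,"ax":0,"ay":0,"az":0},
  {"fingers":1,"x":0,"y":0,"z":0,"ax":0,"ay":0,"az":0},
  {"fingers":1,"x":0,"y":0,"z":0,"ax":0,"ay":0,"az":0},
  {"fingers":1,"x":0,"y":0,"z":0,"ax":0,"ay":0,"az":0},
  {"fingers":1,"x":0,"y":0,"z":0,"ax":0,"ay":0,"az":0},
])

```text
clock: 4.48
tcp_pos: [0.563, -0.0265, 0.0662]
orientation: [-2.492, -1.912, 0.0]
contact_force: [-0.1, 0.6, -0.6]
grip_width: 0.0854
gripper_force: 0.0
```

```bash
python3 chk.py 4
```

```text
scene [0.6069 0.1396 0.034 ] 0.39294512616694816
side [0.6074 0.14   0.034 ] 0.5496664343338684
tcp [ 0.563  -0.0265  0.0663] axes x [0.259 0.966 0.   ] y [ 0.966 -0.259 -0.   ] z [-0.  0. -1.] F [-0.1  0.4  0.2] 
 tool shift mm [  35.3 -129.   -66.7]
```

Call:
arm_command([
  {"fingers":1,"x":0,"y":0,"z":-0.03,"ax":0,"ay":0,"az":0},
  {"fingers":1,"x":0,"y":0,"z":-0.03,"ax":0,"ay":0,"az":0},
  {"fingers":1,"x":0,"y":0,"z":-0.035,"ax":0,"ay":0,"az":0},
  {"fingers":1,"x":0,"y":0,"z":-0.035,"ax":0,"ay":0,"az":0},
  {"fingers":1,"x":0,"y":0,"z":-0.03,"ax":0,"ay":0,"az":0},
  {"fingers":1,"x":0.008,"y":-0.03,"z":0,"ax":0,"ay":0,"az":0},
  {"fingers":1,"x":0.009,"y":-0.033,"z":0,"ax":0,"ay":0,"az":0},
  {"fingers":1,"x":0.009,"y":-0.033,"z":0,"ax":0,"ay":0,"az":0},
  {"fingers":1,"x":0.009,"y":-0.033,"z":0,"ax":0,"ay":0,"az":0},
  {"fingers":1,"x":0,"y":0,"z":0,"ax":0,"ay":0,"az":0},
])

```text
clock: 5.42
tcp_pos: [0.4421, 0.0434, 0.2257]
orientation: [-2.486, -1.917, 0.004]
contact_force: [-0.6, -0.4, 0.2]
grip_width: 0.0852
gripper_force: 0.0
```

Call:
arm_command([
  {"fingers":1,"x":0,"y":0,"z":0,"ax":0,"ay":0,"az":0},
  {"fingers":1,"x":0,"y":0,"z":0,"ax":0,"ay":0,"az":0},
  {"fingers":1,"x":0,"y":0,"z":0,"ax":0,"ay":0,"az":0},
])

```text
clock: 5.67
tcp_pos: [0.4485, 0.0402, 0.2265]
orientation: [2.493, 1.911, 0.001]
contact_force: [-0.2, -0.3, -1.0]
grip_width: 0.0855
gripper_force: 0.0
```

```bash
python3 - <<'E'
from h import *
d=grab('wrist','w2');go(.4475,.041,.133)
E
```

```text
tcp [0.4484 0.0401 0.2264] axes x [0.26  0.966 0.   ] y [ 0.966 -0.26   0.   ] z [ 5.e-04 -1.e-04 -1.e+00] F [ 0.3  0.8 -0.1] 
 tool shift mm [ 0.6 -1.2 93.4]
```

View pics/w2.png

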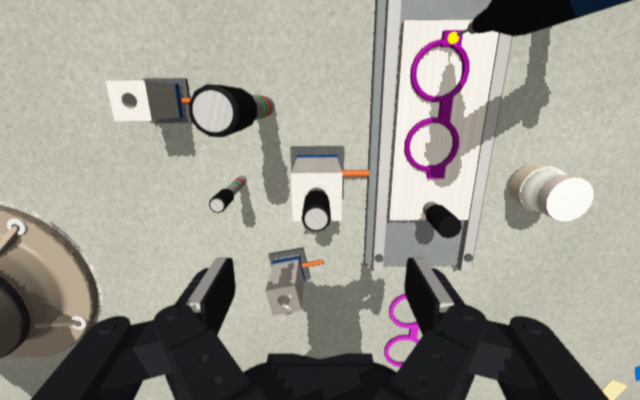

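The wrist view shows the dot under the bit tip at (453,38) and the pump rod's top at (316,210), centred between the fingers. Descending now.

Call:
arm_command([
  {"fingers":1,"x":0.0006,"y":-0.001,"z":0.02,"ax":0,"ay":0,"az":0},
  {"fingers":1,"x":0,"y":0,"z":0.02,"ax":0,"ay":0,"az":0},
  {"fingers":1,"x":0,"y":0,"z":0.02,"ax":0,"ay":0,"az":0},
  {"fingers":1,"x":0,"y":0,"z":0.018,"ax":0,"ay":0,"az":0},
  {"fingers":1,"x":0,"y":0,"z":0.015,"ax":0,"ay":0,"az":0},
  {"fingers":1,"x":0,"y":0,"z":0,"ax":0,"ay":0,"az":0},
  {"fingers":1,"x":0,"y":0,"z":0,"ax":0,"ay":0,"az":0},
  {"fingers":1,"x":0,"y":0,"z":0,"ax":0,"ay":0,"az":0},
])

```text
clock: 6.38
tcp_pos: [0.4476, 0.0413, 0.1339]
orientation: [2.493, 1.911, 0.001]
contact_force: [1.0, 0.3, 0.3]
grip_width: 0.0851
gripper_force: 0.0
```

```bash
python3 - <<'E'
from h import *
d=load('w2');print(pt(d,316,211,.15))
go(.4475,.041,.133)
E
```

```text
[0.44825542 0.04605045 0.15      ]
tcp [0.4476 0.0413 0.1339] axes x [0.26  0.966 0.   ] y [ 0.966 -0.26   0.001] z [ 8.e-04  1.e-04 -1.e+00] F [1.  0.3 0.3] 
 tool shift mm [-0.3  0.   0.9]
```

Call:
arm_command([
  {"fingers":-1,"x":0,"y":0,"z":0,"ax":0,"ay":0,"az":0},
  {"fingers":-1,"x":0,"y":0,"z":0,"ax":0,"ay":0,"az":0},
  {"fingers":-1,"x":0,"y":0,"z":0,"ax":0,"ay":0,"az":0},
  {"fingers":-1,"x":0,"y":0,"z":0,"ax":0,"ay":0,"az":0},
  {"fingers":-1,"x":0,"y":0,"z":0,"ax":0,"ay":0,"az":0},
  {"fingers":-1,"x":0,"y":0,"z":0,"ax":0,"ay":0,"az":0},
  {"fingers":-1,"x":0,"y":0,"z":0,"ax":0,"ay":0,"az":0},
  {"fingers":-1,"x":0,"y":0,"z":0,"ax":0,"ay":0,"az":0},
  {"fingers":-1,"x":0,"y":0,"z":0,"ax":0,"ay":0,"az":0},
  {"fingers":-1,"x":0,"y":0,"z":0,"ax":0,"ay":0,"az":0},
], grip_force=30)

```text
clock: 7.22
tcp_pos: [0.4468, 0.0417, 0.1336]
orientation: [-2.492, -1.912, -0.0]
contact_force: [-2.7, 0.3, 6.2]
grip_width: 0.0215
gripper_force: 29.3
```

```bash
python3 - <<'E'
from h import *
go(.4475,.041,.133); print(r.get_obs()['moment'])
E
```

```text
tcp [0.4468 0.0417 0.1336] axes x [0.259 0.966 0.   ] y [ 0.966 -0.259  0.   ] z [ 2.e-04  2.e-04 -1.e+00] F [-2.7  0.3  6.2] 
 tool shift mm [-0.5  0.9  0.6]
[ 0.04941503  0.45208382 -0.01388176]
```

Call:
arm_command([
  {"fingers":-1,"x":0,"y":-0.0008,"z":0,"ax":0,"ay":0,"az":0},
  {"fingers":-1,"x":0,"y":0,"z":-0.003,"ax":0,"ay":0,"az":0},
  {"fingers":-1,"x":0,"y":0,"z":-0.003,"ax":0,"ay":0,"az":0},
  {"fingers":-1,"x":0,"y":0,"z":-0.003,"ax":0,"ay":0,"az":0},
  {"fingers":-1,"x":0,"y":0,"z":-0.003,"ax":0,"ay":0,"az":0},
  {"fingers":-1,"x":0,"y":0,"z":0,"ax":0,"ay":0,"az":0},
])

```text
clock: 7.72
tcp_pos: [0.446, 0.0418, 0.1458]
orientation: [2.492, 1.912, 0.001]
contact_force: [-0.7, -0.0, -1.3]
grip_width: 0.0211
gripper_force: 29.6
```

```bash
python3 - <<'E'
from h import *
go(.4475,.041,.173); print(r.get_obs()['moment'])
E
```

```text
tcp [0.446  0.0418 0.1458] axes x [0.259 0.966 0.   ] y [ 0.966 -0.259  0.   ] z [ 4.e-04  1.e-04 -1.e+00] F [-0.7 -0.  -1.3] 
 tool shift mm [ -0.3   1.7 -27.2]
[-0.09041753 -0.02838057 -0.00602953]
```

Call:
arm_command([
  {"fingers":-1,"x":0,"y":0,"z":-0.004,"ax":0,"ay":0,"az":0},
  {"fingers":-1,"x":0,"y":0,"z":-0.004,"ax":0,"ay":0,"az":0},
  {"fingers":-1,"x":0,"y":0,"z":-0.004,"ax":0,"ay":0,"az":0},
  {"fingers":-1,"x":0,"y":0,"z":-0.004,"ax":0,"ay":0,"az":0},
  {"fingers":-1,"x":0,"y":0,"z":-0.004,"ax":0,"ay":0,"az":0},
  {"fingers":-1,"x":0,"y":0,"z":-0.004,"ax":0,"ay":0,"az":0},
  {"fingers":-1,"x":0,"y":0,"z":-0.004,"ax":0,"ay":0,"az":0},
  {"fingers":-1,"x":0,"y":0,"z":0,"ax":0,"ay":0,"az":0},
  {"fingers":-1,"x":0,"y":0,"z":0,"ax":0,"ay":0,"az":0},
])

```text
clock: 8.47
tcp_pos: [0.446, 0.0418, 0.1736]
orientation: [2.492, 1.912, 0.001]
contact_force: [-1.0, 0.6, -1.8]
grip_width: 0.0215
gripper_force: 29.6
```

```bash
python3 chk.py 5; python3 - <<'E'
import cv2,numpy as np
a=cv2.imread('pics/s5.png')[150:290,220:370];b=cv2.imread('pics/d5.png')[140:280,280:430]
cv2.imwrite('pics/c5.png',cv2.resize(np.hstack([a,b]),(780,364),interpolation=cv2.INTER_NEAREST))
E
```

```text
scene [0.6069 0.1396 0.034 ] 0.3255851951350622
side [0.6074 0.14   0.034 ] 0.5170554780052077
tcp [0.4457 0.0417 0.1732] axes x [ 0.259  0.966 -0.   ] y [ 0.966 -0.259 -0.   ] z [-3.e-04 -1.e-04 -1.e+00] F [ 0.3  0.1 -2.1] 
 tool shift mm [-0.2  1.9 40.2]
```

View pics/c5.png

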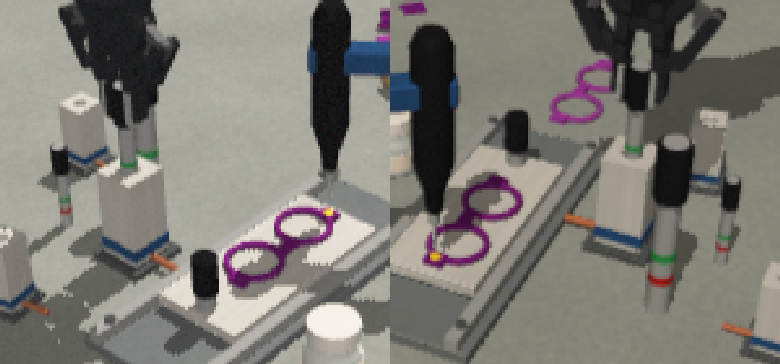

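The green ring shows just above the mouth in both views (left crop (128,163), right crop (633,152)). Red is not visible, and the dot is under the bit.

```bash
python3 -c "
from bench import r
print(r.hand_in())"
```

```text
the job is handed in; nothing more can be done
None
```

The job is handed in: the dot sits within about 0.5 mm of the drill tip by camera measurement. The pump rod is held 40 mm up, with the green ring clear of the mouth and the red ring still inside.

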